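Click the blue drive sleeve onto the sensor test spindle

TASK

Fit the blue sleeve onto the upright spindle of the sensor test stand: slide it over the pointed tip, push it down past the two sprung balls until it clicks and sits fully home on the flange, and let go. Leave the plain aluminium and the brass sleeve where they stand.

Things in the scene. Friction and masses are not known exactly. Their poses are not given: they have to be found in the camera images.
- blue_sleeve: Blue anodised aluminium sleeve (short thick tube, about 0.1 kg) standing on the counter: outside diameter 40, height 44, through bore 24 with a 3 mm 45-degree chamfer inside both ends, either end may go first. Origin: centre of its underside; z: bore axis, up. Its weight alone does not pass the balls. The long thin blue thing lying down is a speed probe, not this.
- seat (a point): Centre of the top face (48 across) of the flange of the fixed test stand, 30 mm above the counter; z up along the spindle. Base 130 x 110 x 20. Spindle 18 thick, straight to 52 above this point, then tapering to a 6 wide tip at 66. Two sprung brass balls, centres 45.5 up on its +y and -y sides, reach 14.5 from the axis; a slow push of 5 to 10 N passes them, then light drag until they spring out over the sleeve.
- plain_sleeve: Dull aluminium sleeve, bystander, same shape and size as the blue one (40 diameter, 44 high), standing on the counter. Origin: centre of its underside. Leave it alone.
- brass_sleeve: Brass sleeve, bystander, same shape and size (40 diameter, 44 high), standing on the counter. Origin: centre of its underside. Leave it alone.

How it is judged:
By the outcome, as a careful person would: the job done as asked, in the order asked, and still so for the second after the job is handed in, with the robot touching nothing.
It also fails if it takes over 40 s, if anything falls off the work surface, if the arm or the gripper's body presses on something with over 40 N, if the wrist force passes 120 N, or if a joint passes its speed limit or range.

ROBOT

A 6-joint arm with a two-finger parallel gripper is mounted at the origin on the work surface. World frame = base frame: x ahead of the robot, y to its left, z up, the work surface at z = 0. Lengths are in m, angles in rad, forces in N, time in s.
With the tool pointing down it reaches from about 0.25 to 0.775 m from the base axis. Payload 4 kg.
Tool frame: the origin (TCP) lies midway between the tips of the shut fingers; the grasp point (between the pads) lies 19 mm behind it; z points along the fingers, x is the direction in which the jaws open and shut, and the axes are right-handed (so a half turn about z gives the same grasp; the last joint's range is limited). The gripper opens to 94 mm and grips with 3 to 60 N. Pads are 16 mm wide; open, the fingers measure 119 mm over their backs; the gripper's body (75 mm by 177 mm) begins 78 mm behind the grasp point.
Start: joints at [1.192, 0.087, 1.371, -0, 1.684, -0.103], TCP at [0.15, 0.529, 0.206] pointing down, gripper open.
Joint ranges: [-3.1, 3.1], [-0.76, 2.03], [0.27, 2.55], [-1.08, 4.22], [0.17, 2.65], [-2.57, 2.57]. Speed limits (rad/s): [2.79, 2.79, 3.14, 3.14, 3.14, 3.14].

INTERFACE

Orientations are given as [roll, pitch, yaw] about the fixed x, y, z axes, in that order (R = Rz(yaw) Ry(pitch) Rx(roll)).
In Python, from bench import robot gives the robot as it stands.
- The arm moves only by the shell command python3 -m handwheel 'ROWS'. ROWS is a JSON object of lists of equal length, an entry for each row: "delta_pos": the shift along the tool's x, y, z in mm, a list of three; "rotation": the turn, a rotation vector about the tool's x, y, z in rad, a list of three; "claw": the closure, from -1 (fully open) to 1 (shut). In form: {"delta_pos": [[tx, ty, tz], ...], "rotation": [[wx, wy, wz], ...], "claw": [claw, ...]}. A call has exactly 8 rows; each row shifts and turns the commanded pose from where the row before left it, along the tool's axes as they then stand; what a row does not reach is not made up. A row lasts 1/8 s, in which the tool goes at most 62.5 mm and 10.7 degrees, less where a joint would pass 70% of its speed; a pose out of reach is approached as far as the arm can. A call with a gripper value outside its range is refused whole. The fingers move at their own pace and stop on an object; the grip force is fixed at half the most. Time passes only in rows, so rows that do not move let the fingers close, or fill a call up. It gives the time, the measured TCP pose, the force and the opening at its end, in the units of the state.
- robot.get_obs(): the state, without advancing time (a new reading comes with each control period).
- robot.snapshot(name): name is "scene" or "top"; returns a dict with "color" (384x512x3 uint8, red, green, blue), "intrinsics" (3x3 intrinsics, pixels), "eye" and "rotation" of the camera in the world. Camera axes: x right, y down, z forward; pixel columns grow to the right and rows downward; lengths in m; the calibration is good to about 2 mm. A picture is of the moment at which its call begins. There is no depth.
- robot.close_job(): hands the job in, once; it reports no verdict.
The state is a dict: "time": time; "joint_positions": joint angles; "qvel": joint speeds; "joint_torque": joint torques, N m; "tool_pos": TCP position; "ee_rot": TCP orientation; "wrist_force": force on the tool from outside, world axes, zero at the start; "wrist_torque": the same for the moment, N m; "width": finger opening in m.
Only numpy, scipy, OpenCV 4.12 (cv2) and the standard library are available. Lean on these libraries where they do the work, as an engineer would, in place of code of your own. Each camera call takes 0.05 s, during which the arm holds its last target.

## Working session

There is one attempt and no reset: what is moved stays moved. The work goes in short steps, Python scripts to look and compute and a shell command to move; the robot and the scene stay as the last step left them, time stands still between calls to the robot, and variables do not carry over. Pictures are saved under pics/ and viewed, and the job is handed in when it is done.

```bash
mkdir -p pics; ls; cat > h.py <<'E'
import numpy as np,cv2
from bench import robot
def snap(n,f):
    s=robot.snapshot(n); cv2.imwrite(f,s["color"][:,:,::-1]); return s
def ray(s,u,v,z):
    K=np.array(s["intrinsics"]);R=np.array(s["rotation"]);e=np.array(s["eye"])
    d=R@np.linalg.solve(K,[u,v,1]); return e+d*(z-e[2])/d[2]
def proj(s,p):
    K=np.array(s["intrinsics"]);R=np.array(s["rotation"]);e=np.array(s["eye"])
    c=K@(R.T@(np.array(p)-e)); return c[:2]/c[2]
E
python3 - <<'E'
from h import *
import pickle
for n in("scene","top"):
    s=snap(n,f"pics/{n}0.png"); pickle.dump(s,open(n+"0.pkl","wb")); print(s["eye"],s["rotation"],s["intrinsics"])
print(robot.get_obs())
E
```

```text
pics
[0.93142965 0.40236152 0.64685087] [-2.37247669  0.02049114  2.40826688] [[362.00714761   0.         256.62598135]
 [  0.         362.00714761 191.56241102]
 [  0.           0.           1.        ]]
[ 0.44117401 -0.03176507  0.79987705] [-2.97204856  0.03511195 -1.54946592] [[374.80422364   0.         254.53486273]
 [  0.         374.80422364 195.30223646]
 [  0.           0.           1.        ]]
{'time': 0.1, 'joint_positions': array([ 1.19195452e+00,  8.78708485e-02,  1.37208896e+00,  1.16587005e-06,
        1.68360230e+00, -1.03102155e-01]), 'qvel': array([-0.0006738 , -0.00133246, -0.00347167,  0.00097896, -0.00136751,
        0.00184183]), 'joint_torque': array([ 2.07583005e-03, -3.41252840e+01, -3.03300834e+01,  7.21187750e-02,
        3.04260955e-02, -7.31477326e-05]), 'tool_pos': array([0.1495642 , 0.52876132, 0.20443401]), 'ee_rot': array([-3.14138881e+00,  1.95887397e-03,  1.29505700e+00]), 'wrist_force': array([0.66701198, 0.03620807, 0.46172137]), 'wrist_torque': array([-0.04522072,  0.03228132, -0.04880062]), 'width': 0.09410603078234855}
```

Rotation is given as rpy.

```bash
cat > h.py <<'E'
import numpy as np,cv2
from bench import robot
from scipy.spatial.transform import Rotation as Ro
def snap(n,f):
    s=robot.snapshot(n); cv2.imwrite(f,s["color"][:,:,::-1]); return s
def ray(s,u,v,z):
    K=np.array(s["intrinsics"]);R=Ro.from_euler('xyz',s["rotation"]).as_matrix();e=np.array(s["eye"])
    d=R@np.linalg.solve(K,[u,v,1]); return e+d*(z-e[2])/d[2]
def proj(s,p):
    K=np.array(s["intrinsics"]);R=Ro.from_euler('xyz',s["rotation"]).as_matrix();e=np.array(s["eye"])
    c=K@(R.T@(np.array(p)-e)); return c[:2]/c[2]
E
```

```text
(no output)
```

View pics/scene0.png

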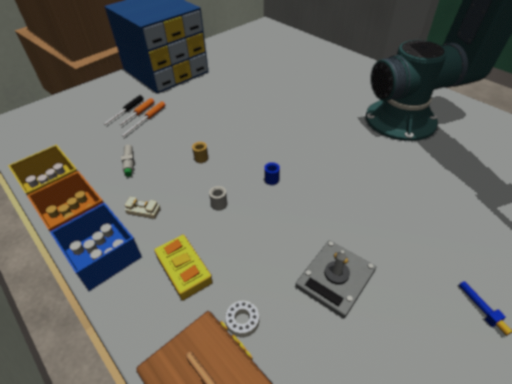

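View pics/top0.png

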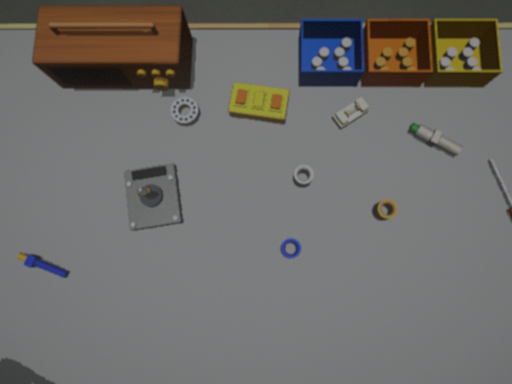

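The scene view shows the blue sleeve at about (272,173) and the stand at (337,275). In the top view the sleeve is at (291,248) and the stand at (152,196). I'll enlarge both.

```bash
python3 - <<'E'
from h import *
def crop(n,x,y,w,h,k,f):
    i=cv2.imread(f"pics/{n}0.png")[y:y+h,x:x+w]; return cv2.resize(i,None,fx=k,fy=k,interpolation=cv2.INTER_CUBIC)
a=crop("top",266,223,50,50,8,0);b=crop("top",117,155,70,80,5,0)
cv2.imwrite("pics/c1.png",np.hstack([a,cv2.resize(b,(350,400))]))
a=crop("scene",247,148,50,50,8,0);b=crop("scene",292,232,90,90,4.4444,0)
cv2.imwrite("pics/c2.png",np.hstack([a,cv2.resize(b,(400,400))]))
E
```

```text
(no output)
```

View pics/c1.png

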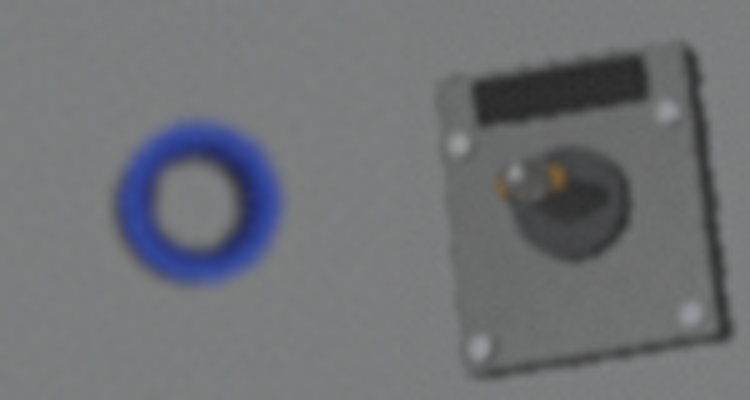

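View pics/c2.png

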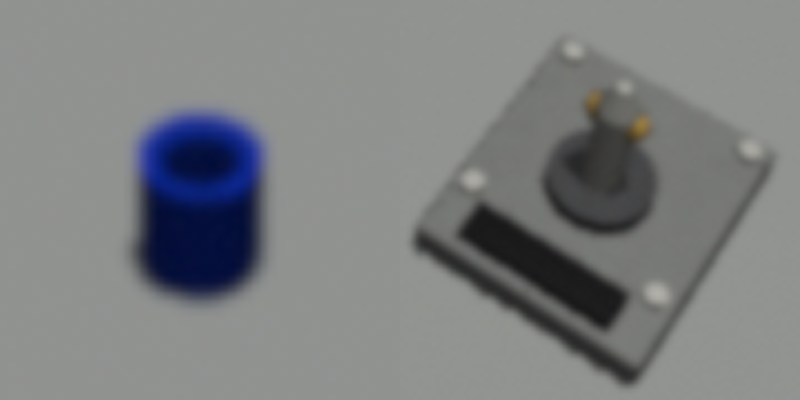

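```bash
cat > m.py <<'E'
from h import *
import pickle
T=pickle.load(open("top0.pkl","rb"));S=pickle.load(open("scene0.pkl","rb"))
print("sleeve",ray(T,290.6,247.8,.044),ray(S,271.7,167.1,.044))
print("flange",ray(T,150.9,195.4,.03),ray(S,336.6,271.6,.03))
print("tip",ray(T,140,189,.096),ray(S,342.2,250.7,.096))
def crop(n,x,y,w,h,k):
    i=cv2.imread(f"pics/{n}0.png")[y:y+h,x:x+w]; return cv2.resize(i,None,fx=k,fy=k,interpolation=cv2.INTER_CUBIC)
def ov(n,s,x,y,w,h,k,circles):
    i=crop(n,x,y,w,h,k)
    for c,r,col in circles:
        P=[proj(s,[c[0]+r*np.cos(a),c[1]+r*np.sin(a),c[2]]) for a in np.linspace(0,2*np.pi,60)]
        P=[((u-x+.5)*k-.5,(v-y+.5)*k-.5) for u,v in P]
        cv2.polylines(i,[np.round(P).astype(int)],True,col,1)
    return i
E
python3 m.py
```

```text
sleeve [ 0.46504607 -0.07662656  0.044     ] [ 0.46623802 -0.07664501  0.044     ]
flange [0.5688873  0.21643767 0.03      ] [0.57255621 0.21742672 0.03      ]
tip [0.57015156 0.21731061 0.096     ] [0.56945649 0.21624262 0.096     ]
```

```bash
cat > o.py <<'E'
from m import *
s=(.4656,-.0766);f=(.5697,.2168)
G=(0,255,0);Rd=(0,0,255)
cs=[((*s,.044),.02,G),((*s,0),.02,Rd)]
cf=[((*f,.03),.024,G),((*f,.096),.003,Rd),((*f,.082),.009,Rd)]
a=np.hstack([ov("top",T,266,223,50,50,8,cs),ov("top",T,117,155,70,80,5,cf)])
cv2.imwrite("pics/o1.png",a)
cv2.imwrite("pics/o2.png",np.hstack([ov("scene",S,247,148,50,50,8,cs),ov("scene",S,302,232,80,80,5,cf)]))
E
python3 o.py
```

```text
sleeve [ 0.46504607 -0.07662656  0.044     ] [ 0.46623802 -0.07664501  0.044     ]
flange [0.5688873  0.21643767 0.03      ] [0.57255621 0.21742672 0.03      ]
tip [0.57015156 0.21731061 0.096     ] [0.56945649 0.21624262 0.096     ]
```

View pics/o1.png

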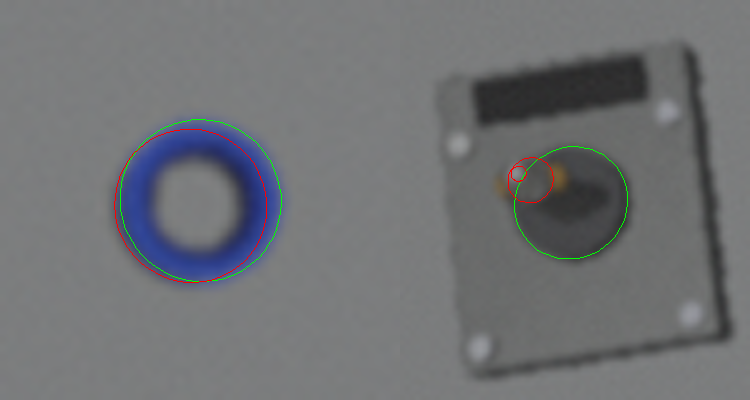

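View pics/o2.png

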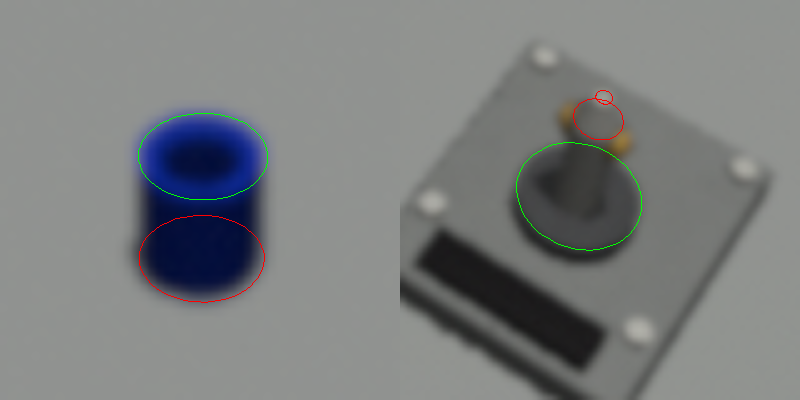

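Overlays at sleeve (0.4656, -0.0766) and spindle (0.5697, 0.2168) fit both views: rims, flange and tip all line up. I'll turn the jaws along world y and head for the sleeve.

```bash
python3 -m handwheel '{"delta_pos": [[0,0,0],[0,0,0],[-44,23,0],[-44,23,0],[-44,23,0],[-44,23,0],[-44,23,0],[-44,23,0]], "rotation": [[0,0,-0.138],[0,0,-0.138],[0,0,0],[0,0,0],[0,0,0],[0,0,0],[0,0,0],[0,0,0]], "claw": [-1,-1,-1,-1,-1,-1,-1,-1]}'; python3 -m handwheel '{"delta_pos": [[-44,23,0],[-44,23,0],[-44,23,0],[-44,23,0],[-44,23,0],[-44,23,0],[-40,20,0],[0,0,0]], "rotation": [[0,0,0],[0,0,0],[0,0,0],[0,0,0],[0,0,0],[0,0,0],[0,0,0],[0,0,0]], "claw": [-1,-1,-1,-1,-1,-1,-1,-1]}'
```

```text
time: 1.1
tool_pos: [0.2881, 0.2637, 0.2051]
ee_rot: [-3.141, 0.0, 1.571]
wrist_force: [1.1, 0.4, -0.1]
width: 0.094
time: 2.1
tool_pos: [0.4462, -0.0409, 0.2044]
ee_rot: [-3.139, -0.0, 1.567]
wrist_force: [-1.3, 0.2, -0.9]
width: 0.0937
```

```bash
python3 -m handwheel '{"delta_pos": [[-36,19.5,0],[0,0,0],[0,0,25],[0,0,25],[0,0,25],[0,0,20],[0,0,15],[0,0,0]], "rotation": [[0,0,0],[0,0,0],[0,0,0],[0,0,0],[0,0,0],[0,0,0],[0,0,0],[0,0,0]], "claw": [-1,-1,-1,-1,-1,-1,-1,-1]}'; python3 - <<'E'
from h import *
print(robot.get_obs()["tool_pos"],robot.get_obs()["ee_rot"])
a=snap("scene","pics/s1.png");b=snap("top","pics/t1.png")
p=cv2.imread("pics/s1.png")[110:230,210:340];q=cv2.imread("pics/t1.png")[190:310,225:355]
cv2.imwrite("pics/a1.png",np.hstack([cv2.resize(i,(400,369),interpolation=2) for i in(p,q)]))
E
```

```text
time: 3.1
tool_pos: [0.4643, -0.0736, 0.0943]
ee_rot: [-3.139, -0.001, 1.572]
wrist_force: [0.2, -0.3, -0.4]
width: 0.094
[ 0.46428658 -0.07356952  0.09434034] [-3.13905891e+00 -1.13351087e-03  1.57196615e+00]
```

View pics/a1.png

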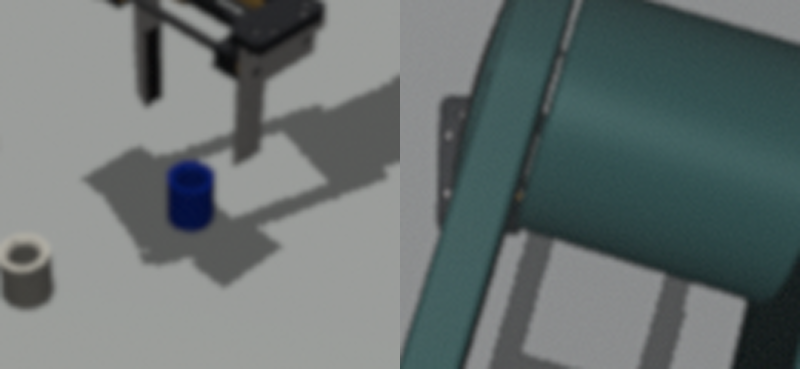

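The fingers straddle the blue sleeve, which shows at about (190,195) in the crop, with clear space on both sides. Going down.

```bash
python3 -m handwheel '{"delta_pos": [[-2.5,1,20],[0,0,20],[0,0,20],[0,0,12],[0,0,10],[0,0,0],[0,0,0],[0,0,0]], "rotation": [[0,0,0],[0,0,0],[0,0,0],[0,0,0],[0,0,0],[0,0,0],[0,0,0],[0,0,0]], "claw": [-1,-1,-1,-1,-1,-1,-1,-1]}'
```

```text
time: 4.2
tool_pos: [0.467, -0.0774, 0.0142]
ee_rot: [3.14, 0.0, 1.571]
wrist_force: [-0.7, 0.2, 0.2]
width: 0.0943
```

```bash
python3 -m handwheel '{"delta_pos": [[0,0,0],[0,0,0],[0,0,0],[0,0,0],[0,0,0],[0,0,0],[0,0,0],[0,0,0]], "rotation": [[0,0,0],[0,0,0],[0,0,0],[0,0,0],[0,0,0],[0,0,0],[0,0,0],[0,0,0]], "claw": [0,0,0.3,0.6,1,1,1,1]}'
```

```text
time: 5.2
tool_pos: [0.4664, -0.0772, 0.0134]
ee_rot: [-3.142, -0.0, 1.571]
wrist_force: [-0.6, -0.2, -0.1]
width: 0.0402
```

Gripped at 40.2 mm. Lifting.

```bash
python3 -m handwheel '{"delta_pos": [[0,0,-10],[0,0,-20],[0,0,-25],[0,0,-25],[0,0,-25],[0,0,-25],[0,0,-10],[0,0,0]], "rotation": [[0,0,0],[0,0,0],[0,0,0],[0,0,0],[0,0,0],[0,0,0],[0,0,0],[0,0,0]], "claw": [1,1,1,1,1,1,1,1]}'
python3 -m handwheel '{"delta_pos": [[20,7,0],[40,14,0],[45,16,0],[45,16,0],[45,16,0],[45,16,0],[35,12,0],[15,5,0]], "rotation": [[0,0,0],[0,0,0],[0,0,0],[0,0,0],[0,0,0],[0,0,0],[0,0,0],[0,0,0]], "claw": [1,1,1,1,1,1,1,1]}'
python3 -m handwheel '{"delta_pos": [[4,1.5,0],[0,0,0],[0,0,0],[0,0,0],[0,0,0],[0,0,0],[0,0,0],[0,0,0]], "rotation": [[0,0,0],[0,0,0],[0,0,0],[0,0,0],[0,0,0],[0,0,0],[0,0,0],[0,0,0]], "claw": [1,1,1,1,1,1,1,1]}'
python3 - <<'E'
from h import *
import pickle
o=robot.get_obs();print(o["tool_pos"],o["ee_rot"],o["wrist_force"])
a=snap("scene","pics/s2.png");pickle.dump(a,open("s2.pkl","wb"));b=snap("top","pics/t2.png")
p=cv2.imread("pics/s2.png")[190:310,280:410];q=cv2.imread("pics/t2.png")[140:260,90:220]
cv2.imwrite("pics/a2.png",np.hstack([cv2.resize(i,(400,369),interpolation=2) for i in(p,q)]))
E
```

```text
time: 6.2
tool_pos: [0.4667, -0.0772, 0.1541]
ee_rot: [3.14, 0.0, 1.571]
wrist_force: [-0.0, -0.3, -1.4]
width: 0.0402
time: 7.2
tool_pos: [0.5677, 0.2143, 0.1513]
ee_rot: [-3.138, 0.001, 1.573]
wrist_force: [0.1, 0.2, -0.6]
width: 0.0404
time: 8.2
tool_pos: [0.5698, 0.2169, 0.1535]
ee_rot: [3.142, -0.0, 1.571]
wrist_force: [0.3, -0.1, -2.1]
width: 0.0406
[0.56984334 0.21686035 0.15347104] [ 3.14157886e+00 -5.99836676e-05  1.57108577e+00] [ 0.27068196 -0.09329054 -2.09304839]
```

View pics/a2.png

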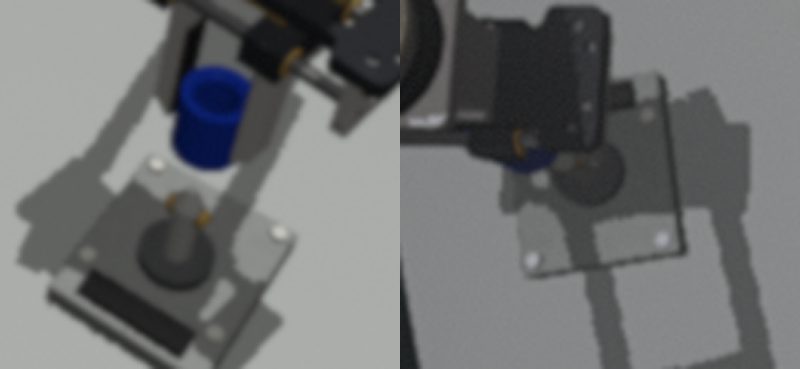

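The sleeve is in the jaws above the spindle, upright, with its rim at about (216,95) in the crop. I'll check its position against the spindle with an overlay.

```bash
python3 - <<'E'
from h import *
import pickle
s=pickle.load(open("s2.pkl","rb"));i=cv2.imread("pics/s2.png")
x,y,w,h,k=310,185,70,100,6
i=cv2.resize(i[y:y+h,x:x+w],None,fx=k,fy=k,interpolation=2)
def c(p,r,col):
    P=[proj(s,[p[0]+r*np.cos(a),p[1]+r*np.sin(a),p[2]]) for a in np.linspace(0,6.283,60)]
    cv2.polylines(i,[np.round([((u-x+.5)*k-.5,(v-y+.5)*k-.5) for u,v in P]).astype(int)],True,col,1)
z=.1535-.0134;q=(.5698,.2169)
c((*q,z),.02,(0,0,255));c((*q,z+.044),.02,(0,255,0));c((*q,z+.044),.015,(0,255,0))
c((.5697,.2168,.03),.024,(0,255,0));c((.5697,.2168,.096),.003,(0,0,255))
cv2.imwrite("pics/o3.png",i)
E
```

```text
(no output)
```

View pics/o3.png

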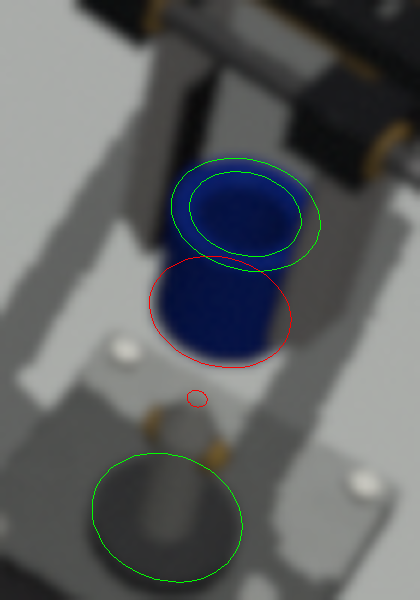

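The sleeve sits about 1 px further from the camera than the TCP, which agrees with the 1 mm x offset at the grasp. I'll correct x by +1 and descend until the sleeve's bottom is at about z = 0.09.

```bash
python3 -m handwheel '{"delta_pos": [[0,1,0],[0,0,10],[0,0,10],[0,0,10],[0,0,10],[0,0,5],[0,0,5],[0,0,0]], "rotation": [[0,0,0],[0,0,0],[0,0,0],[0,0,0],[0,0,0],[0,0,0],[0,0,0],[0,0,0]], "claw": [1,1,1,1,1,1,1,1]}'
python3 - <<'E'
from h import *
import pickle
o=robot.get_obs();print(o["tool_pos"],o["wrist_force"])
s=snap("scene","pics/s3.png")
i=cv2.imread("pics/s3.png")
x,y,w,h,k=310,205,70,90,6
i=cv2.resize(i[y:y+h,x:x+w],None,fx=k,fy=k,interpolation=2)
i=np.clip(i.astype(float)*1.6,0,255).astype(np.uint8)
cv2.imwrite("pics/o4.png",i)
E
```

```text
time: 9.3
tool_pos: [0.5707, 0.2168, 0.1031]
ee_rot: [-3.141, 0.0, 1.571]
wrist_force: [-0.5, -0.9, -1.2]
width: 0.0405
[0.57068932 0.21678308 0.10313006] [-0.46925005 -0.88106359 -1.17487049]
```

View pics/o4.png

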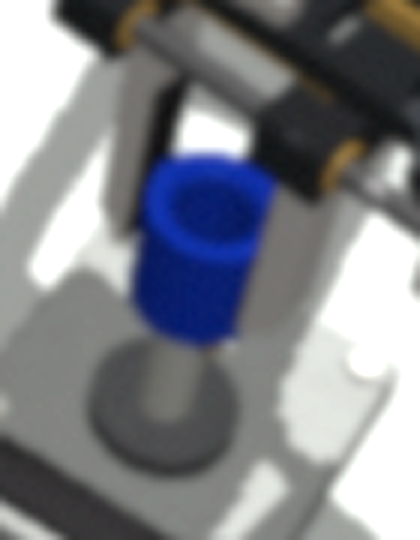

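The sleeve is over the tip: the spindle enters its underside at about (175,345) and there is no side force. I'll push down slowly.

```bash
python3 -m handwheel '{"delta_pos": [[0,0,2.5],[0,0,2.5],[0,0,2.5],[0,0,2.5],[0,0,2.5],[0,0,2.5],[0,0,2.5],[0,0,0]], "rotation": [[0,0,0],[0,0,0],[0,0,0],[0,0,0],[0,0,0],[0,0,0],[0,0,0],[0,0,0]], "claw": [1,1,1,1,1,1,1,1]}'
```

```text
time: 10.35
tool_pos: [0.5724, 0.2172, 0.0886]
ee_rot: [3.137, -0.001, 1.571]
wrist_force: [-0.7, 0.4, 4.7]
width: 0.0403
```

```bash
python3 -m handwheel '{"delta_pos": [[0,0,2.5],[0,0,2.5],[0,0,2.5],[0,0,2.5],[0,0,2.5],[0,0,2.5],[0,0,2.5],[0,0,0]], "rotation": [[0,0,0],[0,0,0],[0,0,0],[0,0,0],[0,0,0],[0,0,0],[0,0,0],[0,0,0]], "claw": [1,1,1,1,1,1,1,1]}'
```

```text
time: 11.35
tool_pos: [0.5706, 0.2167, 0.0674]
ee_rot: [-3.141, 0.0, 1.571]
wrist_force: [2.4, -0.3, -2.1]
width: 0.0404
```

```bash
python3 -m handwheel '{"delta_pos": [[0,0,2.5],[0,0,2.5],[0,0,2.5],[0,0,2.5],[0,0,2.5],[0,0,2.5],[0,0,2.5],[0,0,0]], "rotation": [[0,0,0],[0,0,0],[0,0,0],[0,0,0],[0,0,0],[0,0,0],[0,0,0],[0,0,0]], "claw": [1,1,1,1,1,1,1,1]}'
python3 - <<'E'
from h import *
s=snap("scene","pics/s4.png")
i=cv2.imread("pics/s4.png")
x,y,w,h,k=310,215,70,80,7
i=cv2.resize(i[y:y+h,x:x+w],None,fx=k,fy=k,interpolation=2)
i=np.clip(i.astype(float)*1.6,0,255).astype(np.uint8)
cv2.imwrite("pics/o5.png",i)
E
```

```text
time: 12.35
tool_pos: [0.5707, 0.2167, 0.05]
ee_rot: [-3.141, 0.0, 1.571]
wrist_force: [1.9, 0.2, -1.9]
width: 0.0402
```

View pics/o5.png

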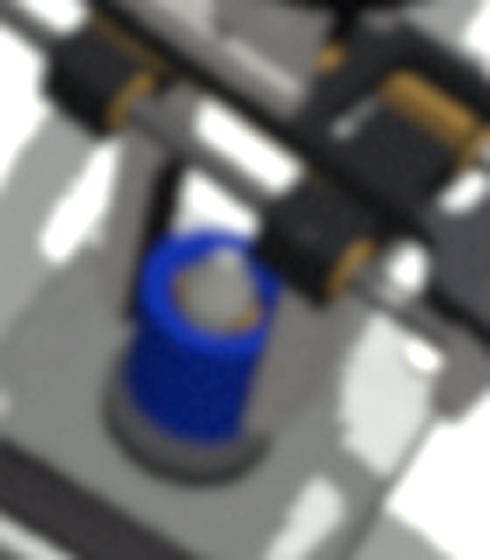

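The spindle tip stands out of the sleeve at about (230,265), with the balls still inside the bore and the flange just below. About 6.6 mm remains.

```bash
python3 -m handwheel '{"delta_pos": [[0,0,1.5],[0,0,1.5],[0,0,1.5],[0,0,1.5],[0,0,1],[0,0,1],[0,0,0],[0,0,0]], "rotation": [[0,0,0],[0,0,0],[0,0,0],[0,0,0],[0,0,0],[0,0,0],[0,0,0],[0,0,0]], "claw": [1,1,1,1,1,1,1,1]}'
```

```text
time: 13.4
tool_pos: [0.5701, 0.2167, 0.0435]
ee_rot: [-3.14, 0.0, 1.571]
wrist_force: [-5.8, -0.8, 3.7]
width: 0.0405
```

```bash
python3 -m handwheel '{"delta_pos": [[0,-0.8,1],[0,0,1],[0,0,0.5],[0,0,0],[0,0,0],[0,0,0],[0,0,0],[0,0,0]], "rotation": [[0,0,0],[0,0,0],[0,0,0],[0,0,0],[0,0,0],[0,0,0],[0,0,0],[0,0,0]], "claw": [1,1,1,1,1,1,1,1]}'
python3 - <<'E'
from h import *
s=snap("scene","pics/s5.png")
i=cv2.imread("pics/s5.png")
x,y,w,h,k=310,215,70,80,7
i=cv2.resize(i[y:y+h,x:x+w],None,fx=k,fy=k,interpolation=2)
i=np.clip(i.astype(float)*1.6,0,255).astype(np.uint8)
cv2.imwrite("pics/o6.png",i)
E
```

```text
time: 14.4
tool_pos: [0.5702, 0.2167, 0.0434]
ee_rot: [3.14, 0.0, 1.571]
wrist_force: [-6.2, -3.1, 11.0]
width: 0.0403
```

View pics/o6.png

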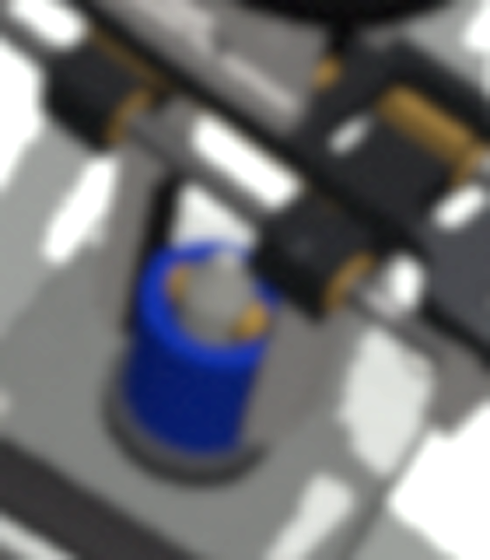

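With 11 N it moves no further, and the brass balls now show above the rim at (178,285) and (250,322). The sleeve is seated, so I'll take off the load and open.

```bash
python3 -m handwheel '{"delta_pos": [[0,0,-2],[0,0,0],[0,0,0],[0,0,0],[0,0,0],[0,0,0],[0,0,0],[0,0,0]], "rotation": [[0,0,0],[0,0,0],[0,0,0],[0,0,0],[0,0,0],[0,0,0],[0,0,0],[0,0,0]], "claw": [1,0.5,0,-0.5,-1,-1,-1,-1]}'
python3 -m handwheel '{"delta_pos": [[0,0,0],[0,0,-10],[0,0,-20],[0,0,-25],[0,0,-25],[0,0,-25],[0,0,-20],[0,0,0]], "rotation": [[0,0,0],[0,0,0],[0,0,0],[0,0,0],[0,0,0],[0,0,0],[0,0,0],[0,0,0]], "claw": [-1,-1,-1,-1,-1,-1,-1,-1]}'
python3 -m handwheel '{"delta_pos": [[-30,-20,0],[-40,-20,0],[-40,-20,0],[-40,-20,0],[-40,-20,0],[-30,-15,0],[0,0,0],[0,0,0]], "rotation": [[0,0,0],[0,0,0],[0,0,0],[0,0,0],[0,0,0],[0,0,0],[0,0,0],[0,0,0]], "claw": [-1,-1,-1,-1,-1,-1,-1,-1]}'
python3 - <<'E'
from h import *
f=(.5702,.2167)
def ov(n,x,y,w,h,k):
    s=snap(n,f"pics/{n}6.png");i=cv2.imread(f"pics/{n}6.png")
    i=cv2.resize(i[y:y+h,x:x+w],None,fx=k,fy=k,interpolation=2)
    i=np.clip(i.astype(float)*1.5,0,255).astype(np.uint8);j=i.copy()
    for z,r in((.074,.02),(.03,.024),(.03,.02)):
        P=[proj(s,[f[0]+r*np.cos(a),f[1]+r*np.sin(a),z]) for a in np.linspace(0,6.283,60)]
        cv2.polylines(j,[np.round([((u-x+.5)*k-.5,(v-y+.5)*k-.5) for u,v in P]).astype(int)],True,(0,255,0),1)
    return np.hstack([i,j])
cv2.imwrite("pics/o7.png",np.vstack([ov("scene",310,225,60,60,6),cv2.resize(ov("top",120,165,60,45,6),(720,240))[:240]]))
E
```

```text
time: 15.45
tool_pos: [0.5701, 0.2168, 0.0425]
ee_rot: [3.141, -0.0, 1.571]
wrist_force: [0.1, -0.6, 0.2]
width: 0.0926
time: 16.45
tool_pos: [0.5714, 0.2172, 0.1706]
ee_rot: [3.136, -0.002, 1.571]
wrist_force: [-0.8, -0.6, -0.5]
width: 0.0944
time: 17.45
tool_pos: [0.4551, -0.0027, 0.167]
ee_rot: [-3.141, -0.001, 1.571]
wrist_force: [-0.0, 0.2, 0.3]
width: 0.0941
```

View pics/o7.png

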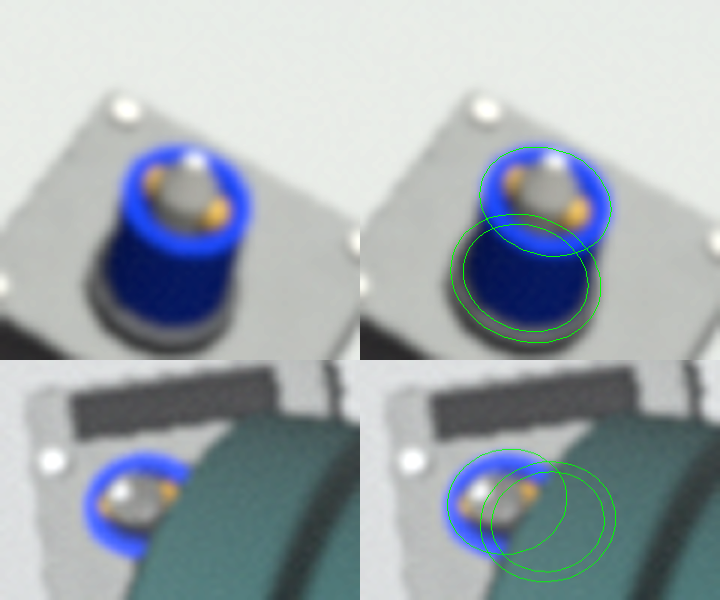

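View pics/scene6.png

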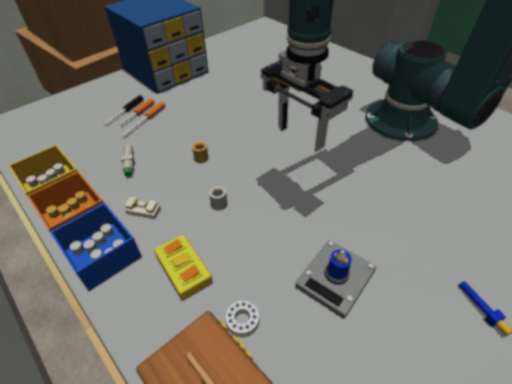

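The final views show the blue sleeve home on the flange: its rim fits the predicted outline at z = 0.074, and both balls show above the rim. The plain sleeve at (218,197) and the brass one at (200,152) haven't moved, and the gripper is clear. Handing in.

```bash
python3 - <<'E'
from h import *
o=robot.get_obs();print(o["time"],o["tool_pos"],o["wrist_force"],o["width"],abs(o["qvel"]).max())
print(robot.close_job())
E
```

```text
17.55 [ 0.45533932 -0.00235685  0.16712239] [-0.07880473  0.37041679 -0.35369625] 0.09427681632770725 0.004659557833951789
the job is handed in; nothing more can be done
None
```

The blue sleeve is on the spindle, past both balls and fully home on the flange. I let go of it and handed the job in at 17.55 s.

- **Placing:** I lowered it over the tip and pushed down at about 20 mm/s. The force read 4.7 N at the balls and then fell away.
- **Seating:** The sleeve stopped at TCP z = 0.0434 m, where the flange should stop it, and moved no further under 11 N. There was also about 6 N of side force just before I let go, gone once the jaws opened.
- **Last pictures:** After release, the sleeve's rim matches the seated outline in the scene view, and both balls show above it. The top view agrees, but the arm hid part of the sleeve there.
- **Other checks:** The plain and brass sleeves show no movement in the scene view. The gripper is open and clear, with wrist force near zero. No check failed or disagreed.

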